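# Sieve the hazelnuts out of the walnuts

## Task

The square steel sieve basket holds a mix of walnuts and hazelnuts. Pick it up by its wooden handle, carry it gently over the white tray so that nothing is spilled, hold it there just above the tray and shake it side to side until both hazelnuts have fallen through into the tray while the walnuts stay in the basket. Then put the basket back down upright on the worktop beside the tray and let go.

Things in the scene. Friction and masses are not known exactly. Their poses are not given: they have to be found in the camera images.
- sieve_grip (a point): Centre of the sieve basket's wooden handle: a bar 110 mm long (along this x), 16 wide (y), 24 tall, bridging the basket's middle; grasp from above, closing along y. Centre 110 mm above the feet. Loose, 0.3 kg. Basket 160 mm square (sides along x, y), handle uprights out to 83 in x; rim 53 above the feet, floor 13.5: a grid of 10 mm flat bars, 26 mm square openings.
- tray_floor (a point): Centre of the inner floor (5 mm above the worktop) of the white tray with a blue rim, fixed: 210 mm along this x, 270 mm along y (y runs roughly left-right), walls 5 mm thick, up to 45 mm above the worktop.
- hazelnut1_center (a point): Centre of a smooth brown hazelnut, 18 mm across and tall, 10 g, at first standing on its flat end (7 mm) on a crossing of grid bars. Gentle moves (below 2 m/s2) leave it standing; quick side-to-side strokes with sharp reversals (over 4 m/s2: e.g. 40 mm strokes to and fro at a mean of 0.25 m/s) topple it, and it drops through an opening.
- hazelnut2_center (a point): Centre of the other hazelnut, the same size.
- walnut1_center (a point): Centre of a pale brown wrinkled walnut, 37 mm across, 20 g, at first resting in an opening of the grid, too big to pass.
- walnut2_center (a point): Centre of the other walnut, the same size.
Things that resemble listed ones, but are neither listed nor needed, are in the scene too. Leave any pink or yellow look-alike of the part that bears walnut2_center alone.

How it is judged:
By the outcome, as a careful person would: the job done as asked, in the order asked, and still so for the second after the job is handed in, with the robot touching nothing.
It also fails if it takes over 54 s, if anything falls off the work surface, if the arm or the gripper's body presses on something with over 40 N, if the wrist force passes 120 N, or if a joint passes its speed limit or range.

## Robot

A 6-joint arm with a two-finger parallel gripper is mounted at the origin on a cart in front of the work surface, level with it; the furniture and walls round the work are solid. World frame = base frame: x ahead of the robot, y to its left, z up, the work surface at z = 0. Lengths are in m, angles in rad, forces in N, time in s.
With the tool pointing down it reaches from about 0.35 to 0.975 m from the base axis. Payload 4.9 kg.
Tool frame: the origin (TCP) lies at the very end of the fingers, on their centre line; the grasp point (between the pads) lies behind it (manip.pinch_z is the y of the grasp point in the tool frame, in m); y points along the fingers, x is the direction in which the jaws open and shut, and the axes are right-handed (so a half turn about y gives the same grasp; the last joint's range is limited). The gripper opens to 85 mm and grips with 20 to 120 N. Pads are 22 mm wide; open, the fingers measure 114 mm over their backs; the gripper's body (76 mm by 85 mm) begins 54 mm behind the grasp point. The pads swing forward as they close: fully open they stand 13 mm farther back than shut.
Start: joints at [-1.399, 0.053, 1.613, -0, 1.476, -0.119], TCP at [0.179, -0.599, 0.231] pointing down, gripper open.
Joint ranges: [-3.01, 3.01], [-1.01, 2.22], [0.06, 2.58], [-1.02, 4.17], [0.09, 2.62], [-3.14, 3.14]. Speed limits (rad/s): [2.57, 2.57, 3.14, 3.14, 3.14, 3.14].

## Interface

Orientations are given as a unit quaternion [w, x, y, z].
In Python, from plant import manip gives the robot as it stands.
- The arm moves only by the tool drive_tool, never from a script. Its argument "motion" is a list of rows, each a list of 3 entries, a list of its own where there are three numbers: the shift along the tool's x, y, z in units of 25 mm (1.0 is 25 mm), then the turn, a rotation vector about the tool's x, y, z in units of 5 degrees (1.0 is 5 degrees), then the closure, from -1 (fully open) to 1 (shut). A call has 1 to 12 rows; each row shifts and turns the commanded pose from where the row before left it, along the tool's axes as they then stand; what a row does not reach is not made up. A row lasts 1/10 s, in which the tool goes at most 50 mm and 8.59 degrees, less where a joint would pass 70% of its speed; a pose out of reach is approached as far as the arm can. A call is refused whole if a number of a shift passes 1 or a number of a turn 1, either way. A call with a gripper value outside its range is refused whole. The fingers move at their own pace and stop on an object; the grip force is fixed at half the most. Time passes only in rows, so rows that do not move let the fingers close. It gives the time, the measured TCP pose, the force and the opening at its end, in the units of the state.
- manip.state(): the state, without advancing time (a new reading comes with each control period).
- manip.grab_frame(name): name is "scene" or "top"; returns a dict with "img" (400x640x3 uint8, blue, green, red), "range_z" (400x640 float32, m along the optical axis (not along the pixel's ray), 0 where there is no reading), "camera_matrix" (3x3 intrinsics, pixels), "k1" (the pictures are not rectified: a ray, as slopes to the right and down, at radius r is drawn at 1 + k1 r^2 times it, then the intrinsics apply), "world_from_camera" (4x4, takes a point from camera to world coordinates). Camera axes: x right, y down, z forward; pixel columns grow to the right and rows downward; lengths in m; the calibration is good to about 2 mm. A picture is of the moment at which its call begins.
- manip.job_done(): hands the job in, once; it reports no verdict.
The state is a dict: "time": time; "joint_pos": joint angles; "joint_vel": joint speeds; "joint_efforts": joint torques, N m; "tool_pos": TCP position; "tool_rot": TCP orientation; "contact_force": force on the tool from outside, world axes, zero at the start; "ft_torque": the same for the moment, N m; "gripper_width": opening from 0.0 (shut) to 1.0 (fully open).
Only numpy, scipy, OpenCV 4.12 (cv2) and the standard library are available. Lean on these libraries where they do the work, as an engineer would, in place of code of your own. Each camera call takes 0.05 s, during which the arm holds its last target. There are 200 camera calls.

## Working session

There is one attempt and no reset: what is moved stays moved. The work goes in short steps, Python scripts to look and compute and a tool call to move; the robot and the scene stay as the last step left them, time stands still between calls to the robot, and variables do not carry over. Pictures are saved under pics/ and viewed, about 8 in all and at most 12, crops included, and the job is handed in when it is done.

Besides the shell and the picture viewer there is one more tool, called after "Request:" by a JSON object that holds its "name" and its "arguments", one argument or row to a line. drive_tool: Moves the arm, as the interface text tells. Its arguments: {"type":"object","properties":{"motion":{"type":"array","items":{"type":"array"}}},"required":["motion"]}

```bash
ls; mkdir -p pics; cat > h.py <<'E'
import numpy as np, cv2
from plant import manip
def grab(n):
    return manip.grab_frame(n)
def cloud(f):
    K=np.array(f["camera_matrix"]);k1=f["k1"];z=f["range_z"]
    v,u=np.mgrid[:400,:640].astype(np.float64)
    p=cv2.undistortPoints(np.stack([u.ravel(),v.ravel()],1)[:,None],K,np.array([k1,0,0,0,0.])).reshape(400,640,2)
    P=np.dstack([p[...,0]*z,p[...,1]*z,z])
    T=np.array(f["world_from_camera"])
    W=P@T[:3,:3].T+T[:3,3]; W[z==0]=np.nan
    return W
E
python3 - <<'E'
from h import *
s=manip.state();print({k:np.round(v,3) for k,v in s.items()},manip.pinch_z)
for n in("scene","top"):
    f=grab(n);np.save(n+".npy",cloud(f));cv2.imwrite(f"pics/{n}.png",f["img"]);print(n,np.round(f["world_from_camera"],3).tolist(),f["k1"])
E
```

```text
pics
{'time': np.float64(0.0), 'joint_pos': array([-1.399,  0.053,  1.614, -0.   ,  1.476, -0.119]), 'joint_vel': array([-0.   , -0.   , -0.   ,  0.002, -0.   , -0.001]), 'joint_efforts': array([ 3.0000e-03, -3.9368e+01, -3.7018e+01, -0.0000e+00,  7.0000e-03,
        0.0000e+00]), 'tool_pos': array([ 0.179, -0.598,  0.23 ]), 'tool_rot': array([ 0.568, -0.567,  0.423, -0.422]), 'contact_force': array([ 0.009, -0.332, -0.384]), 'ft_torque': array([-0.021,  0.008, -0.01 ]), 'gripper_width': np.float64(1.003)} -0.0187
scene [[0.766, -0.302, 0.567, -0.46], [-0.642, -0.343, 0.685, -1.302], [-0.013, -0.89, -0.457, 0.847], [0.0, 0.0, 0.0, 1.0]] -0.04544613896026861
top [[-0.005, -0.983, 0.185, 0.221], [-1.0, 0.004, -0.006, -0.152], [0.005, -0.185, -0.983, 1.517], [0.0, 0.0, 0.0, 1.0]] 0.01457279696037344
```

View pics/top.png

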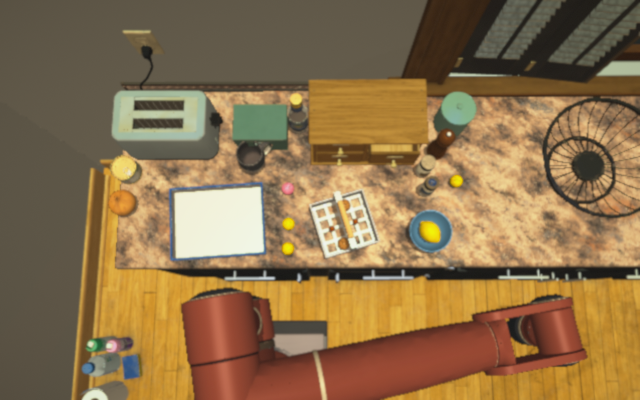

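View pics/scene.png

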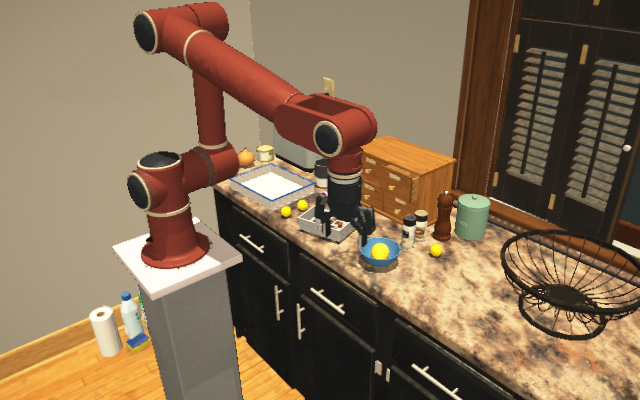

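The top view shows the sieve basket at about (343,222), its handle running from (338,196) to (350,246), and the white tray at (218,221). The pink ball (288,188) and the yellow balls (288,224) and (288,248) are look-alikes lying between them. The cabinet is behind the basket, and the bowl with a lemon is at (430,230). The scene view shows the arm partly over the basket.

Basket candidates: only the wire-grid square at (343,222). The black wire bowl at (590,160) is not it. Next is a close crop and a measurement.

```bash
python3 - <<'E'
from h import *
im=cv2.imread("pics/top.png");W=np.load("top.npy")
c=cv2.resize(im[170:270,150:390],None,fx=3.3,fy=3.3,interpolation=cv2.INTER_CUBIC)
cv2.imwrite("pics/crop1.png",c)
R=np.zeros((400,640),bool);R[180:265,300:385]=1
m=R&(W[...,2]>.105)&(W[...,2]<.14)
P=W[m];print("handle n",len(P),P.mean(0),np.median(P[:,2]),P.min(0),P.max(0))
r=cv2.minAreaRect((P[:,:2]*1000).astype(np.float32));print(r)
m=R&(W[...,2]>.01)&(W[...,2]<.14);P=W[m];print("basket",cv2.minAreaRect((P[:,:2]*1000).astype(np.float32)))
m=R&(W[...,2]>.045)&(W[...,2]<.06);P=W[m];print("rim",cv2.minAreaRect((P[:,:2]*1000).astype(np.float32)))
T=np.zeros((400,640),bool);T[175:270,160:275]=1
m=T&(W[...,2]>.033)&(W[...,2]<.055);P=W[m];print("tray rim",cv2.minAreaRect((P[:,:2]*1000).astype(np.float32)),np.median(P[:,2]))
m=T&(W[...,2]<.012)&(im.min(2)>200);P=W[m];print("tray floor",cv2.minAreaRect((P[:,:2]*1000).astype(np.float32)),np.median(P[:,2]))
for u,v in [(288,188),(288,224),(288,248),(430,230),(250,155),(296,115),(343,160),(374,266)]:
    print(u,v,np.round(W[v,u],3))
E
```

```text
handle n 378 [ 0.46340203 -0.21805215  0.11839519] 0.11908589330270236 [ 0.38386252 -0.24852262  0.10582871] [ 0.54776659 -0.18651553  0.13280763]
((465.6471252441406, -217.77781677246094), (167.06956481933594, 17.951684951782227), 16.81547737121582)
basket ((473.0007629394531, -216.5355682373047), (234.0135955810547, 238.9690399169922), 3.412036418914795)
rim ((464.75164794921875, -218.41444396972656), (167.33251953125, 164.4749755859375), 16.765522003173828)
tray rim ((475.9453125, 151.6818389892578), (214.58433532714844, 273.96942138671875), 3.5887224674224854) 0.04366716290613892
tray floor ((476.58538818359375, 152.2348175048828), (192.999267578125, 255.0176544189453), 3.702756643295288) 0.005746815488611223
288 188 [ 0.571 -0.056  0.038]
288 224 [ 0.464 -0.057  0.037]
288 248 [ 0.393 -0.057  0.038]
430 230 [ 0.44  -0.464  0.063]
250 155 [0.681 0.062 0.011]
296 115 [ 0.762 -0.083  0.131]
343 160 [ 0.657 -0.219  0.036]
374 266 [ 0.344 -0.309 -0.003]
```

View pics/crop1.png

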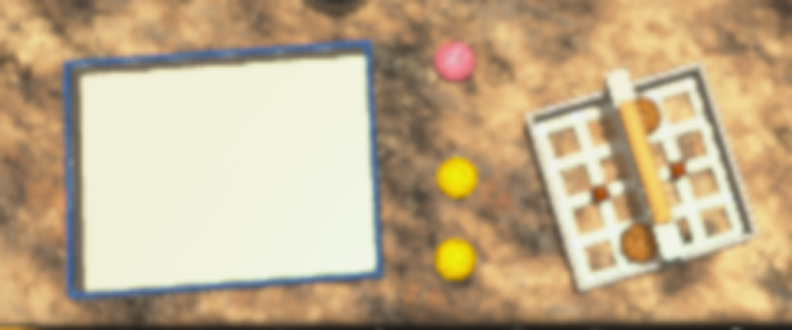

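The crop shows the handle clearly. Walnuts are at crop (645,115) and (640,240), hazelnuts at (600,194) and (678,170). The yellow and pink balls are outside the basket. The handle centre is about (0.465,-0.218), its top reads 0.119 against an expected 0.122, its yaw is 16.8°, and the measured rim is 165 mm against 160–166. All of this is plausible.

```bash
cat >> h.py <<'E'
from scipy.spatial.transform import Rotation as Ro
def plan(p,yaw):
    """shift (units, current tool axes) and yaw turn to reach TCP p pointing down with jaw axis at yaw deg (mod 180)"""
    s=manip.state();q=s["tool_rot"];R=Ro.from_quat([q[1],q[2],q[3],q[0]])
    M=R.as_matrix();x=M[:,0];cur=np.degrees(np.arctan2(x[1],x[0]))
    d=(yaw-cur+90)%180-90
    c,sn=np.cos(np.radians(cur+d)),np.sin(np.radians(cur+d))
    X=np.array([c,sn,0]);Y=np.array([0,0,-1.]);T=np.stack([X,Y,np.cross(X,Y)],1)
    rv=(R.inv()*Ro.from_matrix(T)).as_rotvec(degrees=True)/5
    d3=np.array(p)-s["tool_pos"]
    print("t",round(float(s["time"]),2),"pos",np.round(s["tool_pos"],4),"jaw yaw",round(cur,2),"tilt y",np.round(M[:,1],3),"w",round(float(s["gripper_width"]),3),"F",np.round(s["contact_force"],1))
    print(" shift now-axes",np.round(M.T@d3/.025,2),"target-axes",np.round(T.T@d3/.025,2),"turn units",np.round(rv,2),"axes x",np.round(M[:,0],3),"z",np.round(M[:,2],3))
E
python3 -c "
from h import *
plan([.465,-.218,.231],106.8)"
```

```text
t 0.1 pos [ 0.1791 -0.5982  0.2302] jaw yaw -73.34 tilt y [-0.     0.002 -1.   ] w 1.0 F [0.2 0.5 1. ]
 shift now-axes [-1.129e+01 -1.000e-02  1.532e+01] target-axes [-11.25  -0.03  15.34] turn units [-0.   -0.03 -0.02] axes x [ 0.287 -0.958 -0.002] z [0.958 0.287 0.   ]
```

Request:
{"name": "drive_tool", "arguments": {
  "motion": [
    [[-0.35, 0, 0.48], [0, 0, 0], -1],
    [[-0.7, 0, 0.96], [0, 0, 0], -1],
    [[-0.7, 0, 0.96], [0, 0, 0], -1],
    [[-0.7, 0, 0.96], [0, 0, 0], -1],
    [[-0.7, 0, 0.96], [0, 0, 0], -1],
    [[-0.7, 0, 0.96], [0, 0, 0], -1],
    [[-0.7, 0, 0.96], [0, 0, 0], -1],
    [[-0.7, 0, 0.96], [0, 0, 0], -1],
    [[-0.7, 0, 0.96], [0, 0, 0], -1],
    [[-0.7, 0, 0.96], [0, 0, 0], -1],
    [[-0.7, 0, 0.96], [0, 0, 0], -1],
    [[-0.7, 0, 0.96], [0, 0, 0], -1]
  ]
}}

```text
time: 1.3
tool_pos: [0.3865, -0.3247, 0.231]
tool_rot: [0.567, -0.567, 0.422, -0.422]
contact_force: [0.4, -0.4, 0.4]
gripper_width: 1.002
```

Request:
{"name": "drive_tool", "arguments": {
  "motion": [
    [[-0.7, 0, 0.96], [0, 0, 0], -1],
    [[-0.7, 0, 0.96], [0, 0, 0], -1],
    [[-0.7, 0, 0.96], [0, 0, 0], -1],
    [[-0.7, 0, 0.96], [0, 0, 0], -1],
    [[-0.4, 0, 0.48], [0, 0, 0], -1],
    [[0, 0, 0], [0, 0, 0], -1],
    [[0, 0, 0], [0, 0, 0], -1],
    [[0, 0, 0], [0, 0, 0], -1]
  ]
}}

```text
time: 2.1
tool_pos: [0.4659, -0.2195, 0.2312]
tool_rot: [-0.567, 0.567, -0.423, 0.422]
contact_force: [-0.2, -0.5, -0.3]
gripper_width: 0.999
```

```bash
python3 - <<'E'
from h import *
plan([.465,-.218,.091],106.8)
f=grab("scene");W=cloud(f);im=f["img"]
cv2.imwrite("pics/c2.png",cv2.resize(im[130:290,240:440],None,fx=3.5,fy=3.5,interpolation=cv2.INTER_CUBIC))
m=(W[...,2]>.1)&(W[...,2]<.125)&(np.hypot(W[...,0]-.465,W[...,1]+.218)<.07)
P=W[m];print(len(P),cv2.minAreaRect((P[:,:2]*1000).astype(np.float32)),P[:,2].max())
E
```

```text
t 2.1 pos [ 0.4659 -0.2195  0.2312] jaw yaw -73.37 tilt y [-0. -0. -1.] w 0.999 F [-0.2 -0.5 -0.3]
 shift now-axes [-0.07  5.61 -0.02] target-axes [-0.07  5.61 -0.02] turn units [ 0.   -0.03 -0.  ] axes x [ 0.286 -0.958 -0.   ] z [ 0.958  0.286 -0.   ]
190 ((465.8135070800781, -221.5977783203125), (137.45787048339844, 19.348281860351562), 15.983662605285645) 0.12443885995397164
```

View pics/c2.png

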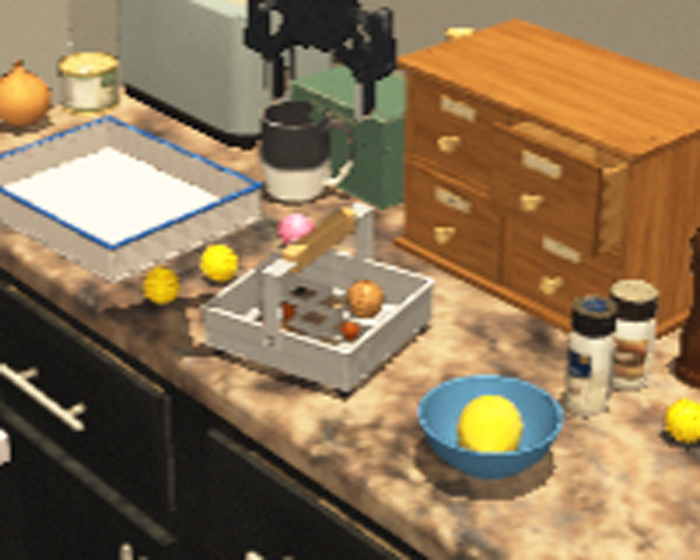

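The fingers straddle the handle at crop (320,240), and the nuts are undisturbed. I'll descend and close.

Request:
{"name": "drive_tool", "arguments": {
  "motion": [
    [[-0.05, 0.4, 0], [0, 0, 0], -1],
    [[0, 0.8, 0], [0, 0, 0], -1],
    [[0, 0.8, 0], [0, 0, 0], -1],
    [[0, 0.8, 0], [0, 0, 0], -1],
    [[0, 0.8, 0], [0, 0, 0], -1],
    [[0, 0.8, 0], [0, 0, 0], -1],
    [[0, 0.6, 0], [0, 0, 0], -1],
    [[0, 0.4, 0], [0, 0, 0], -1],
    [[0, 0.2, 0], [0, 0, 0], -1],
    [[0, 0, 0], [0, 0, 0], -1]
  ]
}}

```text
time: 3.15
tool_pos: [0.4658, -0.218, 0.0908]
tool_rot: [-0.567, 0.567, -0.423, 0.422]
contact_force: [-0.5, -0.1, -0.7]
gripper_width: 1.003
```

Request:
{"name": "drive_tool", "arguments": {
  "motion": [
    [[0, 0, 0], [0, 0, 0], -0.4],
    [[0, 0, 0], [0, 0, 0], 0],
    [[0, 0, 0], [0, 0, 0], 0.2],
    [[0, 0, 0], [0, 0, 0], 0.35],
    [[0, 0, 0], [0, 0, 0], 0.45],
    [[0, 0, 0], [0, 0, 0], 0.5],
    [[0, 0, 0], [0, 0, 0], 0.55],
    [[0, 0, 0], [0, 0, 0], 0.6],
    [[0, 0, 0], [0, 0, 0], 0.65],
    [[0, 0, 0], [0, 0, 0], 0.7],
    [[0, 0, 0], [0, 0, 0], 1],
    [[0, 0, 0], [0, 0, 0], 1]
  ]
}}

```text
time: 4.35
tool_pos: [0.4663, -0.2184, 0.0916]
tool_rot: [-0.567, 0.567, -0.422, 0.423]
contact_force: [0.7, -3.2, 1.7]
gripper_width: 0.182
```

Request:
{"name": "drive_tool", "arguments": {
  "motion": [
    [[0, 0, 0], [0, 0, 0], 1],
    [[0, 0, 0], [0, 0, 0], 1],
    [[0, 0, 0], [0, 0, 0], 1]
  ]
}}

```text
time: 4.65
tool_pos: [0.4663, -0.2183, 0.0916]
tool_rot: [-0.567, 0.567, -0.422, 0.423]
contact_force: [1.2, -2.2, 1.0]
gripper_width: 0.176
```

Request:
{"name": "drive_tool", "arguments": {
  "motion": [
    [[0, -0.05, 0], [0, 0, 0], 1],
    [[0, -0.1, 0], [0, 0, 0], 1],
    [[0, -0.15, 0], [0, 0, 0], 1],
    [[0, -0.2, 0], [0, 0, 0], 1],
    [[0, -0.3, 0], [0, 0, 0], 1],
    [[0, -0.4, 0], [0, 0, 0], 1],
    [[0, -0.4, 0], [0, 0, 0], 1],
    [[0, -0.4, 0], [0, 0, 0], 1],
    [[0, -0.4, 0], [0, 0, 0], 1],
    [[0, -0.3, 0], [0, 0, 0], 1],
    [[0, -0.2, 0], [0, 0, 0], 1],
    [[0, -0.1, 0], [0, 0, 0], 1]
  ]
}}

```text
time: 5.85
tool_pos: [0.4663, -0.2181, 0.167]
tool_rot: [0.567, -0.567, 0.422, -0.423]
contact_force: [0.2, 0.3, -4.3]
gripper_width: 0.177
```

```bash
python3 - <<'E'
from h import *
plan([.476,.152,.166],93.6)
f=grab("scene");cv2.imwrite("pics/c3.png",cv2.resize(f["img"][130:290,240:440],None,fx=3.5,fy=3.5,interpolation=cv2.INTER_CUBIC))
E
```

```text
t 5.85 pos [ 0.4663 -0.2181  0.167 ] jaw yaw -73.34 tilt y [ 0.001 -0.    -1.   ] w 0.177 F [ 0.2  0.3 -4.3]
 shift now-axes [-14.07   0.03   4.62] target-axes [-14.75   0.04   1.32] turn units [-0.01  2.61  0.01] axes x [ 0.287 -0.958  0.001] z [0.958 0.287 0.001]
```

View pics/c3.png

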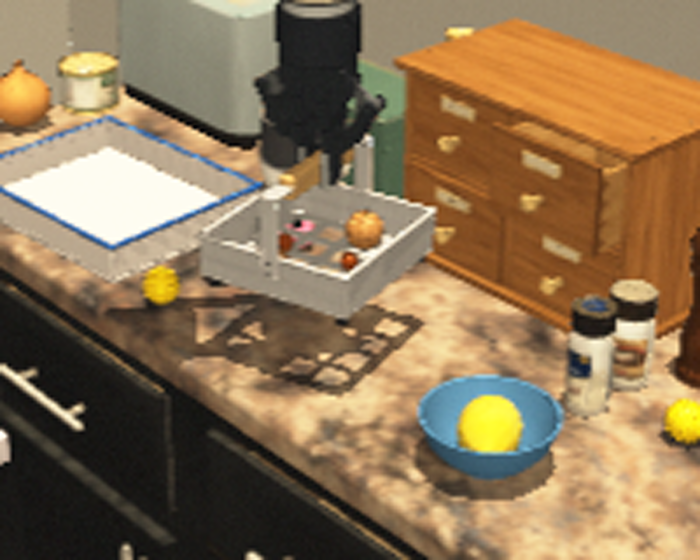

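The basket is lifted level, and both hazelnuts (crop (285,243) and (348,262)) are still standing. I'll carry it with gentle ramps.

Request:
{"name": "drive_tool", "arguments": {
  "motion": [
    [[-0.05, 0, 0.02], [0, 0, 0], 1],
    [[-0.15, 0, 0.05], [0, 0, 0], 1],
    [[-0.25, 0, 0.08], [0, 0, 0], 1],
    [[-0.35, 0, 0.11], [0, 0, 0], 1],
    [[-0.45, 0, 0.15], [0, 0, 0], 1],
    [[-0.55, 0, 0.18], [0, 0, 0], 1],
    [[-0.6, 0, 0.2], [0, 0, 0], 1],
    [[-0.6, 0, 0.2], [0, 0, 0], 1],
    [[-0.6, 0, 0.2], [0, 0, 0], 1],
    [[-0.6, 0, 0.2], [0, 0, 0], 1],
    [[-0.6, 0, 0.2], [0, 0, 0], 1],
    [[-0.6, 0, 0.2], [0, 0, 0], 1]
  ]
}}

```text
time: 7.1
tool_pos: [0.4701, -0.0741, 0.1664]
tool_rot: [0.567, -0.567, 0.422, -0.422]
contact_force: [-0.4, -0.0, -3.6]
gripper_width: 0.176
```

Request:
{"name": "drive_tool", "arguments": {
  "motion": [
    [[-0.6, 0, 0.2], [0, 0, 0], 1],
    [[-0.6, 0, 0.2], [0, 0, 0], 1],
    [[-0.6, 0, 0.2], [0, 0, 0], 1],
    [[-0.6, 0, 0.2], [0, 0, 0], 1],
    [[-0.6, 0, 0.2], [0, 0, 0], 1],
    [[-0.6, 0, 0.2], [0, 0, 0], 1],
    [[-0.6, 0, 0.2], [0, 0, 0], 1],
    [[-0.6, 0, 0.2], [0, 0, 0], 1],
    [[-0.6, 0, 0.2], [0, 0, 0], 1],
    [[-0.6, 0, 0.2], [0, 0, 0], 1],
    [[-0.6, 0, 0.2], [0, 0, 0], 1],
    [[-0.55, 0, 0.18], [0, 0, 0], 1]
  ]
}}

```text
time: 8.3
tool_pos: [0.4755, 0.1141, 0.1664]
tool_rot: [0.567, -0.567, 0.422, -0.422]
contact_force: [0.4, 0.3, -3.6]
gripper_width: 0.178
```

Request:
{"name": "drive_tool", "arguments": {
  "motion": [
    [[-0.45, 0, 0.15], [0, 0, 0], 1],
    [[-0.35, 0, 0.11], [0, 0, 0], 1],
    [[-0.27, 0, 0.1], [0, 0, 0], 1],
    [[-0.22, 0, 0.08], [0, 0.1, 0], 1],
    [[-0.15, 0, 0.05], [0, 0.2, 0], 1],
    [[-0.1, 0, 0], [0, 0.4, 0], 1],
    [[-0.05, 0, 0], [0, 0.5, 0], 1],
    [[0, 0, 0], [0, 0.5, 0], 1],
    [[0, 0, 0], [0, 0.4, 0], 1],
    [[0, 0, 0], [0, 0.3, 0], 1],
    [[0, 0, 0], [0, 0.2, 0], 1],
    [[0, 0, 0], [0, 0, 0], 1]
  ]
}}

```text
time: 9.5
tool_pos: [0.4765, 0.154, 0.1663]
tool_rot: [-0.516, 0.516, -0.484, 0.484]
contact_force: [0.7, -0.5, -3.0]
gripper_width: 0.176
```

```bash
python3 - <<'E'
from h import *
plan([.476,.152,.145],93.6)
a=grab("scene")["img"][110:270,180:380];b=grab("top")["img"][160:270,160:290]
A=cv2.resize(a,(500,400),interpolation=2);B=cv2.resize(b,(300,254),interpolation=2)
o=np.zeros((400,800,3),np.uint8);o[:,:500]=A;o[:254,500:]=B
cv2.imwrite("pics/c4.png",o)
E
```

```text
t 9.5 pos [0.4765 0.154  0.1663] jaw yaw -86.37 tilt y [-0. -0. -1.] w 0.176 F [ 0.7 -0.5 -3. ]
 shift now-axes [ 0.08  0.85 -0.03] target-axes [ 0.08  0.85 -0.03] turn units [0.   0.01 0.  ] axes x [ 0.063 -0.998  0.   ] z [ 0.998  0.063 -0.   ]
```

View pics/c4.png

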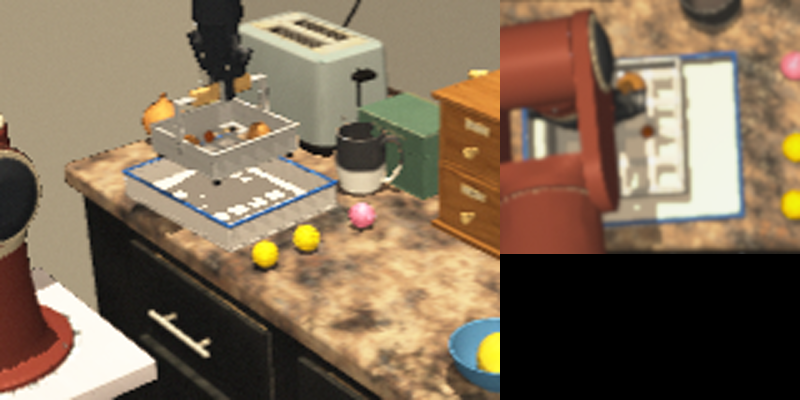

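The basket is centred over the tray, with the hazelnuts still in it and the scene undisturbed. I'll lower it to about 10 mm above the rim and shake.

Request:
{"name": "drive_tool", "arguments": {
  "motion": [
    [[0, 0.05, 0], [0, 0, 0], 1],
    [[0, 0.15, 0], [0, 0, 0], 1],
    [[0, 0.2, 0], [0, 0, 0], 1],
    [[0.08, 0.2, 0], [0, 0, 0], 1],
    [[0, 0.15, 0], [0, 0, 0], 1],
    [[0, 0.05, 0], [0, 0, 0], 1],
    [[0, 0, 0], [0, 0, 0], 1]
  ]
}}

```text
time: 10.3
tool_pos: [0.4764, 0.1521, 0.1459]
tool_rot: [-0.516, 0.516, -0.484, 0.484]
contact_force: [-0.5, 0.3, -3.2]
gripper_width: 0.178
```

Request:
{"name": "drive_tool", "arguments": {
  "motion": [
    [[0.8, 0, 0], [0, 0, 0], 1],
    [[-0.8, 0, 0], [0, 0, 0], 1],
    [[-0.8, 0, 0], [0, 0, 0], 1],
    [[0.8, 0, 0], [0, 0, 0], 1],
    [[0.8, 0, 0], [0, 0, 0], 1],
    [[-0.8, 0, 0], [0, 0, 0], 1],
    [[-0.8, 0, 0], [0, 0, 0], 1],
    [[0.8, 0, 0], [0, 0, 0], 1],
    [[0.8, 0, 0], [0, 0, 0], 1],
    [[-0.8, 0, 0], [0, 0, 0], 1],
    [[-0.8, 0, 0], [0, 0, 0], 1],
    [[0.8, 0, 0], [0, 0, 0], 1]
  ]
}}

```text
time: 11.5
tool_pos: [0.4767, 0.1549, 0.147]
tool_rot: [0.518, -0.516, 0.483, -0.482]
contact_force: [0.3, -1.3, -3.3]
gripper_width: 0.176
```

Request:
{"name": "drive_tool", "arguments": {
  "motion": [
    [[1, 0, 0], [0, 0, 0], 1],
    [[-1, 0, 0], [0, 0, 0], 1],
    [[-0.8, 0, 0], [0, 0, 0], 1],
    [[1, 0, 0], [0, 0, 0], 1],
    [[0.8, 0, 0], [0, 0, 0], 1],
    [[-1, 0, 0], [0, 0, 0], 1],
    [[-0.8, 0, 0], [0, 0, 0], 1],
    [[1, 0, 0], [0, 0, 0], 1],
    [[0.8, 0, 0], [0, 0, 0], 1],
    [[-1, 0, 0], [0, 0, 0], 1],
    [[0, 0, 0], [0, 0, 0], 1],
    [[0, 0, 0], [0, 0, 0], 1]
  ]
}}

```text
time: 12.7
tool_pos: [0.4768, 0.1522, 0.1466]
tool_rot: [0.516, -0.516, 0.483, -0.484]
contact_force: [-0.8, -0.7, -4.2]
gripper_width: 0.176
```

```bash
cat > v.py <<'E'
from h import *
import sys
plan([.476,.152,.147],93.6)
a=grab("scene")["img"][135:225,215:345];b=grab("top")["img"][160:270,160:290]
o=np.zeros((415,800,3),np.uint8);o[:346,:500]=cv2.resize(a,(500,346),interpolation=2);o[:254,500:]=cv2.resize(b,(300,254),interpolation=2)
cv2.imwrite("pics/"+sys.argv[1],o)
E
python3 v.py c5.png
```

```text
t 12.7 pos [0.4768 0.1522 0.1466] jaw yaw -86.29 tilt y [ 0.001 -0.    -1.   ] w 0.176 F [-0.8 -0.7 -4.2]
 shift now-axes [ 0.01 -0.02 -0.03] target-axes [ 0.01 -0.02 -0.03] turn units [-0.01  0.02  0.  ] axes x [ 0.065 -0.998  0.   ] z [0.998 0.065 0.001]
```

View pics/c5.png

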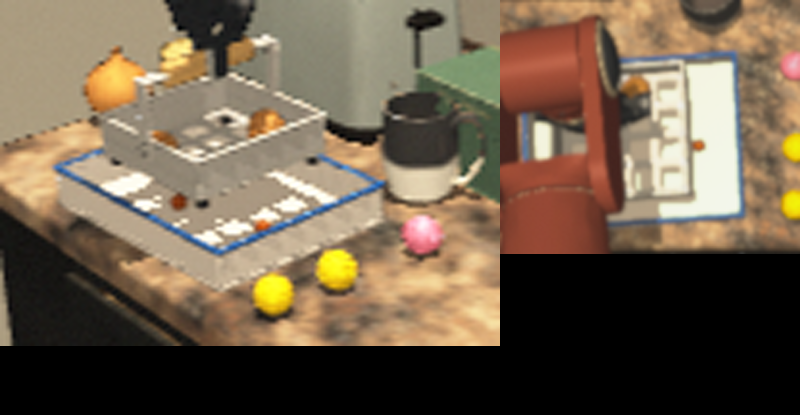

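Both hazelnuts are in the tray, at (180,200) and (262,225), and both walnuts are still in the basket, at (160,140) and (265,122). Now I'll lift it and carry it back.

Request:
{"name": "drive_tool", "arguments": {
  "motion": [
    [[0, -0.05, 0], [0, 0, 0], 1],
    [[0, -0.15, 0], [0, 0, 0], 1],
    [[0, -0.25, 0], [0, 0, 0], 1],
    [[0, -0.25, 0], [0, 0, 0], 1],
    [[0.05, -0.15, 0], [0, 0, 0], 1],
    [[0.15, -0.05, -0.01], [0, 0, 0], 1],
    [[0.25, 0, -0.02], [0, 0, 0], 1],
    [[0.35, 0, -0.03], [0, 0, 0], 1],
    [[0.45, 0, -0.04], [0, 0, 0], 1],
    [[0.55, 0, -0.06], [0, 0, 0], 1],
    [[0.6, 0, -0.06], [0, 0, 0], 1],
    [[0.6, 0, -0.06], [0, 0, 0], 1]
  ]
}}

```text
time: 14.0
tool_pos: [0.4742, 0.0753, 0.1686]
tool_rot: [-0.515, 0.516, -0.484, 0.484]
contact_force: [-0.1, -0.1, -3.4]
gripper_width: 0.177
```

Request:
{"name": "drive_tool", "arguments": {
  "motion": [
    [[0.6, 0, -0.06], [0, 0, 0], 1],
    [[0.6, 0, -0.06], [0, 0, 0], 1],
    [[0.6, 0, -0.06], [0, 0, 0], 1],
    [[0.6, 0, -0.06], [0, 0, 0], 1],
    [[0.6, 0, -0.06], [0, 0, 0], 1],
    [[0.6, 0, -0.06], [0, 0, 0], 1],
    [[0.6, 0, -0.06], [0, 0, 0], 1],
    [[0.6, 0, -0.06], [0, 0, 0], 1],
    [[0.6, 0, -0.06], [0, 0, 0], 1],
    [[0.6, 0, -0.06], [0, 0, 0], 1],
    [[0.6, 0, -0.06], [0, 0, 0], 1],
    [[0.6, 0, -0.06], [0, 0, 0], 1]
  ]
}}

```text
time: 15.2
tool_pos: [0.4673, -0.1055, 0.1686]
tool_rot: [-0.515, 0.516, -0.484, 0.484]
contact_force: [1.0, -0.3, -4.2]
gripper_width: 0.18
```

Request:
{"name": "drive_tool", "arguments": {
  "motion": [
    [[0.6, 0, -0.06], [0, 0, 0], 1],
    [[0.6, 0, -0.06], [0, 0, 0], 1],
    [[0.6, 0, -0.06], [0, 0, 0], 1],
    [[0.55, 0, -0.06], [0, 0, 0], 1],
    [[0.45, 0, -0.04], [0, 0, 0], 1],
    [[0.35, 0, -0.03], [0, 0, 0], 1],
    [[0.27, 0, -0.02], [0, 0, 0], 1],
    [[0.2, 0, -0.01], [0, 0, 0], 1],
    [[0.12, 0, 0], [0, 0, 0], 1],
    [[0.06, 0, 0], [0, 0, 0], 1],
    [[0, 0, 0], [0, 0, 0], 1],
    [[0, 0, 0], [0, 0, 0], 1]
  ]
}}

```text
time: 16.4
tool_pos: [0.4656, -0.1991, 0.1688]
tool_rot: [0.516, -0.516, 0.484, -0.484]
contact_force: [0.7, -0.2, -2.8]
gripper_width: 0.172
```

```bash
python3 - <<'E'
from h import *
plan([.466,-.2,.0918],93.6)
a=grab("scene")["img"][120:270,220:420];cv2.imwrite("pics/c6.png",cv2.resize(a,(800,600),interpolation=2))
E
```

```text
t 16.4 pos [ 0.4656 -0.1991  0.1688] jaw yaw -86.32 tilt y [-0.  0. -1.] w 0.172 F [ 0.7 -0.2 -2.8]
 shift now-axes [0.04 3.08 0.02] target-axes [0.04 3.08 0.02] turn units [ 0.    0.02 -0.  ] axes x [ 0.064 -0.998 -0.   ] z [ 0.998  0.064 -0.   ]
```

View pics/c6.png

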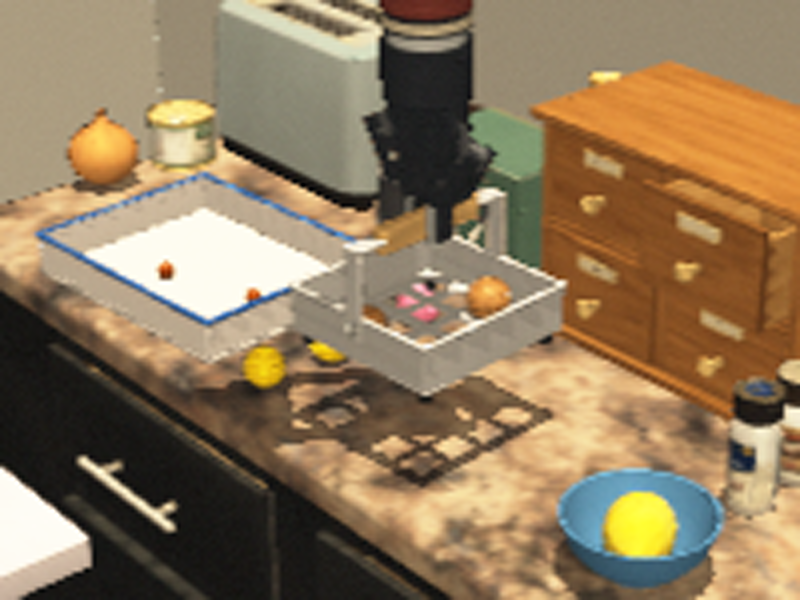

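Both hazelnuts lie in the tray at (166,270) and (253,295). The walnuts are in the basket at (488,295) and (375,315), and the worktop below is clear. I'll lower it.

Request:
{"name": "drive_tool", "arguments": {
  "motion": [
    [[0, 0.1, 0], [0, 0, 0], 1],
    [[0, 0.25, 0], [0, 0, 0], 1],
    [[0, 0.4, 0], [0, 0, 0], 1],
    [[0, 0.5, 0], [0, 0, 0], 1],
    [[0, 0.5, 0], [0, 0, 0], 1],
    [[0, 0.45, 0], [0, 0, 0], 1],
    [[0, 0.3, 0], [0, 0, 0], 1],
    [[0, 0.2, 0], [0, 0, 0], 1],
    [[0, 0.15, 0], [0, 0, 0], 1],
    [[0, 0.1, 0], [0, 0, 0], 1],
    [[0, 0.08, 0], [0, 0, 0], 1],
    [[0, 0, 0], [0, 0, 0], 1]
  ]
}}

```text
time: 17.65
tool_pos: [0.4656, -0.1994, 0.0931]
tool_rot: [0.516, -0.516, 0.484, -0.484]
contact_force: [0.5, -0.3, -3.1]
gripper_width: 0.177
```

```bash
python3 -c "
from h import *
plan([.466,-.2,.0918],93.6)"
```

```text
t 17.65 pos [ 0.4656 -0.1994  0.0931] jaw yaw -86.34 tilt y [ 0. -0. -1.] w 0.177 F [ 0.5 -0.3 -3.1]
 shift now-axes [0.03 0.05 0.01] target-axes [0.03 0.05 0.01] turn units [-0.    0.01  0.  ] axes x [ 0.064 -0.998  0.   ] z [0.998 0.064 0.   ]
```

Still about 1 mm above the worktop, with the full weight on the gripper.

Request:
{"name": "drive_tool", "arguments": {
  "motion": [
    [[0, 0.03, 0], [0, 0, 0], 1],
    [[0, 0.02, 0], [0, 0, 0], 1],
    [[0, 0.02, 0], [0, 0, 0], 1],
    [[0, 0, 0], [0, 0, 0], 1],
    [[0, 0, 0], [0, 0, 0], 1]
  ]
}}

```text
time: 18.15
tool_pos: [0.4657, -0.1995, 0.0916]
tool_rot: [0.516, -0.516, 0.484, -0.484]
contact_force: [0.3, -0.7, -2.1]
gripper_width: 0.179
```

Request:
{"name": "drive_tool", "arguments": {
  "motion": [
    [[0, 0.02, 0], [0, 0, 0], 1],
    [[0, 0.02, 0], [0, 0, 0], 1],
    [[0, 0, 0], [0, 0, 0], 1],
    [[0, 0, 0], [0, 0, 0], 1]
  ]
}}

```text
time: 18.55
tool_pos: [0.4658, -0.1996, 0.0915]
tool_rot: [-0.516, 0.516, -0.484, 0.484]
contact_force: [-4.0, 1.4, 5.0]
gripper_width: 0.176
```

Contact: the force has turned upward. I'll release slowly and rise.

Request:
{"name": "drive_tool", "arguments": {
  "motion": [
    [[0, 0, 0], [0, 0, 0], 0.62],
    [[0, 0, 0], [0, 0, 0], 0.6],
    [[0, 0, 0], [0, 0, 0], 0.5],
    [[0, 0, 0], [0, 0, 0], 0.35],
    [[0, 0, 0], [0, 0, 0], 0.1],
    [[0, 0, 0], [0, 0, 0], -0.2],
    [[0, 0, 0], [0, 0, 0], -0.6],
    [[0, 0, 0], [0, 0, 0], -1],
    [[0, 0, 0], [0, 0, 0], -1],
    [[0, 0, 0], [0, 0, 0], -1]
  ]
}}

```text
time: 19.55
tool_pos: [0.4656, -0.1993, 0.0903]
tool_rot: [0.516, -0.516, 0.484, -0.484]
contact_force: [-0.9, -0.6, 0.3]
gripper_width: 1.001
```

Request:
{"name": "drive_tool", "arguments": {
  "motion": [
    [[0, -0.2, 0], [0, 0, 0], -1],
    [[0, -0.4, 0], [0, 0, 0], -1],
    [[0, -0.7, 0], [0, 0, 0], -1],
    [[0, -0.8, 0], [0, 0, 0], -1],
    [[0, -0.8, 0], [0, 0, 0], -1],
    [[0, -0.8, 0], [0, 0, 0], -1],
    [[0, -0.8, 0], [0, 0, 0], -1],
    [[0, -0.6, 0], [0, 0, 0], -1],
    [[0, -0.3, 0], [0, 0, 0], -1],
    [[0, 0, 0], [0, 0, 0], -1],
    [[0, 0, 0], [0, 0, 0], -1]
  ]
}}

```text
time: 20.65
tool_pos: [0.4652, -0.1991, 0.2246]
tool_rot: [-0.516, 0.516, -0.484, 0.483]
contact_force: [-0.2, 0.2, -0.8]
gripper_width: 1.0
```

```bash
python3 - <<'E'
from h import *
plan([.466,-.2,.2],93.6)
f=grab("scene");W=cloud(f);a=f["img"][120:270,220:420];cv2.imwrite("pics/c7.png",cv2.resize(a,(800,600),interpolation=2))
m=(W[...,2]>.1)&(W[...,2]<.125)&(np.hypot(W[...,0]-.465,W[...,1]+.2)<.07)
P=W[m];print(len(P),cv2.minAreaRect((P[:,:2]*1000).astype(np.float32)),P[:,2].max())
E
```

```text
t 20.65 pos [ 0.4652 -0.1991  0.2246] jaw yaw -86.34 tilt y [-0.001  0.001 -1.   ] w 1.0 F [-0.2  0.2 -0.8]
 shift now-axes [0.04 0.98 0.03] target-axes [0.04 0.98 0.03] turn units [ 0.01  0.01 -0.01] axes x [ 0.064 -0.998 -0.001] z [ 0.998  0.064 -0.001]
222 ((465.332275390625, -203.13951110839844), (138.1770782470703, 26.21469497680664), 3.3958699703216553) 0.12486836654140487
```

View pics/c7.png

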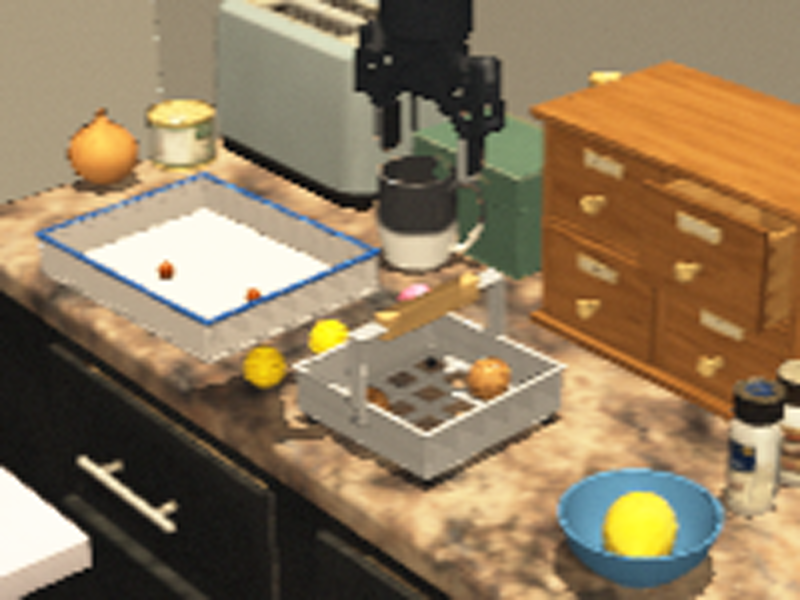

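The basket stands upright on the worktop and has been let go. The walnuts are in it at (488,377) and (377,397), and the hazelnuts are in the tray at (166,270) and (253,295). The balls haven't moved.

```bash
python3 -c "
from plant import manip
print(manip.job_done())"
```

```text
the job is handed in; nothing more can be done
None
```

The job is done and handed in at about 20.7 s of the 54 s allowed. I lifted the basket by its handle and carried it level over the tray. I shook it side to side about 10 mm above the tray rim, in strokes of roughly 40–45 mm, then set it down beside the tray and let go.

The last picture shows:
- **Hazelnuts:** both are in the tray.
- **Walnuts:** both are still in the basket.
- **Basket:** it stands upright on the worktop at about (0.466, -0.20), with the handle top at the height expected for a basket standing on its feet.
- **Look-alikes:** the pink and yellow balls near the tray have not moved.
- **Gripper:** it is open and about 10 cm above the handle, touching nothing.

No check failed or disagreed. The largest force I read was about 5–7 N as the basket touched down, but forces were only read at the end of each move, so a brief peak during the shake would not show.

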